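Prove the hood switch of the drum sander, then shut the hood

TASK

Before the little drum sander is used, prove its hood switch: with the hood still standing open, reach in under it and push the switch's roller arm down by hand, gently, until you feel it click, and let it spring back. Then shut the hood fully by its handle without letting it slam, so that it works the switch itself, and let go; do not force the roller arm against its end stop and leave the other things on the bench where they are.

Things in the scene. Friction and masses are not known exactly. Their poses are not given: they have to be found in the camera images.
- sander: bench drum sander, fixed green casting 230 (x) by 240 (y) by 114 mm high, grey drum across it, steel feed bed 59 mm up. Origin: on the bench under its middle; x points to its back (hinge side), y to its left (switch side), z up. Stands anywhere within some 11 cm, turned up to 14 degrees
- roller_centre (a point): centre of the black roller, 24 mm diameter, 18 mm wide, axle along the sander's y, at the free end of the switch's steel roller arm, 75 mm from its pivot. At rest the arm runs forward (-x) and up, 35 degrees above level; it is 5 mm thick, 14 mm high, its middle 14 mm to -y of the roller's. Pushed down it swings about the pivot; let go, it springs back; over 9 N would bend it
- lever_pivot (a point): axis of the roller arm's pivot (along the sander's y), at the roller's y; fixed to the sander at (54, 91, 92) mm. The switch body, 40 mm long (x), 36 mm wide, its top 109 mm over the bench, stands beside the arm at the pivot, toward -y (33 to 67 mm)
- switch_contact (a joint): contact plunger inside the limit switch (unseen: its electrical state), m of travel: 0 with the arm at rest (open), over 0.0028 once it has clicked (made), 0.0045 at most. Felt at the roller: 2 N at first, a rise to 5-7 N, then a fall to under 3.6 N as it clicks. The click comes 9 to 26 mm along the roller's arc, different each time and not visible; the hard end stop follows 7 mm later
- hood (a joint): opening of the hood, rad: 0 shut, 1.22 at its stop; starts 1.02 to 1.20 open, stays where left (stiff hinge, 1 N m). Grey sheet frame with clear pane, 185 mm from hinge to front edge, 210 mm wide, skirts 28 mm deep. Open, it leans over the roller arm: a vertical gripper has no room there. A sprung rubber striker under it presses the roller over the last 0.3 rad (5 N more at the handle)
- hood_hinge (a point): middle of the hood's hinge axis (along the sander's y), fixed to the sander at (105, 0, 140) mm; the hood reaches forward (-x) from it
- hood_handle (a point): middle of the hood's round steel handle bar, 11 mm thick, 100 mm long, parallel to the hinge, 25 mm clear of the hood's front skirt; 218 mm from the hinge axis, 2.6 degrees below the hood's plane; two stubs carry it 40 mm either side of the middle
- cork_block: cork sanding block 122 x 84 x 33 mm, lying on the bench left of the sander; leave it alone. Origin: middle of its underside
- fret_panel: flat pierced mahogany fretwork panel 167 x 36 x 4 mm lying left of the sander; leave it alone. Origin: middle of its underside, y axis along its length
- pin_tin: flat wooden pin box 94 x 72 x 24 mm lying right of the sander; leave it alone. Origin: middle of its underside
- bevel: sliding bevel (steel blade, dark wooden stock) 254 x 36 x 26 mm lying right of the sander; leave it alone. Origin: middle of its underside, y axis along its length

How it is judged (in metres and radians):
On the way, in this order (a step that is already met when the one before it is completed fails the run):
1. with the hood still open (over 0.8 rad) the gripper has pushed the roller arm until the switch clicked (contact over 2.8 mm) (value of joint switch_contact above 0.0028 m and contact force between the fingers and roller_arm above 0.3 N and value of joint hood above 0.8 rad), for 0.1 s.
2. the roller arm has been let go and has sprung back (contact under 1 mm, the fingers off it), the hood still open (value of joint switch_contact below 0.001 m and contact force between the fingers and roller_arm below 0.1 N and value of joint hood above 0.8 rad), for 0.2 s.
At the end, for the whole second after the job is handed in: the hood is shut (within 0.04 rad), its striker holds the switch made (contact over 2.8 mm), and the gripper has let go (value of joint hood below 0.04 rad and value of joint switch_contact above 0.0028 m and contact force between the fingers and hood below 0.1 N); the robot touches nothing.
It fails at once if the roller arm is forced (over 9 N by the gripper) (contact force between any of the fingers, the arm and roller_arm above 9 N).
It fails at once if the hood slams (closes faster than 1.5 rad/s) (velocity of joint hood below -1.5 rad/s).
It fails at once if the cork block, fret panel, pin box or sliding bevel is moved over 20 mm (distance of any of cork_block, fret_panel, pin_tin, bevel from where it was at the start of the episode above 0.02 m).
It also fails if it takes over 72 s, if anything falls off the work surface, if the arm or the gripper's body presses on something with over 40 N, if the wrist force passes 120 N, or if a joint passes its speed limit or range.

ROBOT

A 6-joint arm with a two-finger parallel gripper is mounted at the origin on a cart in front of the work surface, level with it; the furniture and walls round the work are solid. World frame = base frame: x ahead of the robot, y to its left, z up, the work surface at z = 0. Lengths are in mm, angles in rad, forces in N, time in s.
With the tool pointing down it reaches from about 350 to 775 mm from the base axis. Payload 7.3 kg.
Tool frame: the origin (TCP) lies at the very end of the fingers, on their centre line; the grasp point (between the pads) lies 19 mm behind it; z points along the fingers, y is the line along which they close (so a half turn about z gives the same grasp; the last joint's range is limited). The gripper opens to 92 mm and grips with 3 to 60 N. Pads are 19 mm wide; open, the fingers measure 130 mm over their backs; the gripper's body (75 mm by 190 mm) begins 47 mm behind the grasp point.
Start: joints at [0.959, 0.342, 1.524, -0, 1.275, -0.146], TCP at [235.787, 469.094, 226.741] pointing down, gripper open.
Joint ranges: [-2.53, 2.53], [-0.77, 2.02], [0.04, 2.7], [-1, 4.14], [0.28, 2.66], [-3.11, 3.11]. Speed limits (rad/s): [2.57, 2.57, 3.14, 3.14, 3.14, 3.14].

INTERFACE

Orientations are given as [roll, pitch, yaw] about the fixed x, y, z axes, in that order (R = Rz(yaw) Ry(pitch) Rx(roll)).
In Python, from plant import get_obs, vision, workorder gives the robot as it stands.
- The arm moves only by the shell command python3 -m pendant 'ROWS' [OPENING]. ROWS is a JSON object of lists of equal length, an entry for each row: "dp": the shift along the tool's x, y, z in m, a list of three; "rotation": the turn, a rotation vector about the tool's x, y, z in rad, a list of three. A call has 1 to 8 rows; each row is the pose to reach, as a shift and turn from the pose commanded when the call began, along the tool's axes at that moment; what a row does not reach only later rows make up. A row lasts 1/8 s, in which the tool goes at most 62.5 mm and 10.7 degrees, less where a joint would pass 70% of its speed; a pose out of reach is approached as far as the arm can. A call with a gripper value outside its range is refused whole. OPENING is the finger opening in m, from 0 to 0.0918, set as the call begins (- or left out, the last holds). The fingers move at their own pace and stop on an object; the grip force is fixed at half the most. Time passes only in rows, so rows that repeat a pose let the fingers close. It gives the time, the measured TCP pose, the force, the opening and the grip force at its end, in the units of the state.
- get_obs(): the state, without advancing time (a new reading comes with each control period).
- vision.capture(name): name is "scene" or "top"; returns a dict with "pixels" (400x640x3 uint8, red, green, blue), "vfov" (degrees; the focal length in pixels is half the picture's height over the tangent of half this angle, whatever the lens; pixels are square), "cx", "cy" (the principal point, pixels), "pose" (4x4, takes a point from camera to world coordinates). Camera axes: x right, y up, looking along -z (the intrinsics and any distortion apply to the point x, -y, -z); pixel columns grow to the right and rows downward; lengths in mm; the calibration is good to about 2 mm. A picture is of the moment at which its call begins. There is no depth.
- workorder.close_job(): hands the job in; it is judged then, once.
The state is a dict: "time": time; "joint_positions": joint angles; "dq": joint speeds; "tau": joint torques, N m; "tool_pos": TCP position; "tcp_rot": TCP orientation; "contact_force": force on the tool from outside, world axes, zero at the start; "moment": the same for the moment, N m; "grip_width": finger opening in mm; "finger_force": force on a finger pad.
Only numpy, scipy, OpenCV 4.12 (cv2) and the standard library are available. Lean on these libraries where they do the work, as an engineer would, in place of code of your own. Each camera call takes 0.05 s, during which the arm holds its last target. There are 200 camera calls.

## Working session

There is one attempt and no reset: what is moved stays moved. The work goes in short steps, Python scripts to look and compute and a shell command to move; the robot and the scene stay as the last step left them, time stands still between calls to the robot, and variables do not carry over. Pictures are saved under pics/ and viewed, at most 10 in all, crops included, and the job is handed in when it is done.

```bash
ls; mkdir -p pics; python3 - <<'E'
from plant import get_obs, vision
import cv2,json,numpy as np
for n in("scene","top"):
    c=vision.capture(n); cv2.imwrite(f"pics/{n}0.png",c["pixels"][:,:,::-1])
    print(n,{k:(np.round(v,4).tolist() if k!='pixels' else v.shape) for k,v in c.items()})
    np.savez(f"{n}0.npz",**c)
print(get_obs())
E
```

```text
pics
scene {'pixels': (400, 640, 3), 'vfov': 46.3776, 'cx': 314.7036, 'cy': 192.0092, 'pose': [[0.3815, 0.7711, -0.5098, -111.1253], [-0.9243, 0.314, -0.2167, -250.4322], [-0.007, 0.5539, 0.8326, 1116.7252], [0.0, 0.0, 0.0, 1.0]]}
top {'pixels': (400, 640, 3), 'vfov': 55.2916, 'cx': 318.0362, 'cy': 200.8782, 'pose': [[-0.2222, 0.8579, -0.4633, 67.8627], [-0.975, -0.199, 0.0992, 82.593], [-0.0071, 0.4737, 0.8806, 930.4139], [0.0, 0.0, 0.0, 1.0]]}
{'time': 0.1, 'joint_positions': array([ 9.58991414e-01,  3.42652119e-01,  1.52495050e+00, -5.56829829e-05,
        1.27539773e+00, -1.45983216e-01]), 'dq': array([-0.00199395, -0.00072743, -0.00256327, -0.00254874, -0.00083892,
       -0.00085867]), 'tau': array([ 1.49143874e-03, -4.32007456e+01, -2.44693869e+01,  7.19595887e-02,
        5.27115364e-02, -6.69877636e-05]), 'tool_pos': array([235.57511746, 468.75555522, 226.10481817]), 'tcp_rot': array([-3.14019218e+00, -1.52090107e-04,  2.67578710e+00]), 'contact_force': array([-0.36460809, -0.41406543, -0.60120637]), 'moment': array([ 0.03193209, -0.02765212,  0.00226758]), 'finger_force': 0.0, 'grip_width': 91.7349319554122}
```

View pics/scene0.png

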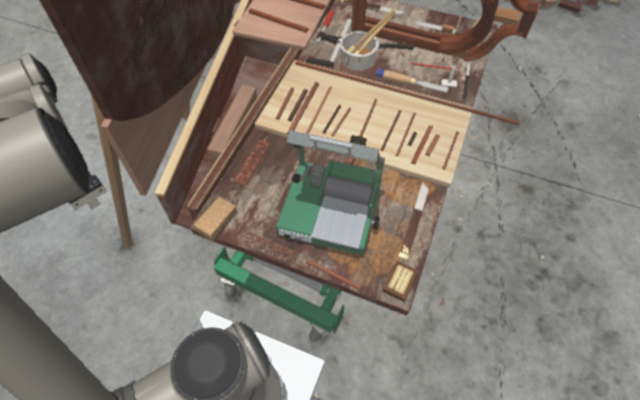

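View pics/top0.png

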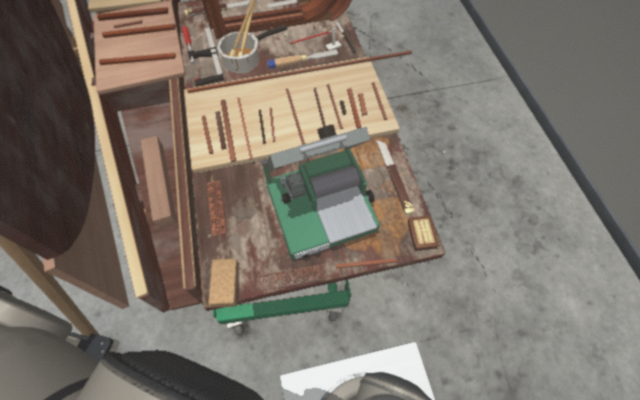

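The scene view shows the sander at about (330,195), the hood open at (335,148) and the handle bar above it. In the top view the sander is at about (322,200), the roller near (285,197) and the hood at (320,148). I'll enlarge both.

```bash
python3 - <<'E'
import cv2
a=cv2.imread('pics/scene0.png')[125:260,265:395]; b=cv2.imread('pics/top0.png')[115:265,250:400]
cv2.imwrite('pics/sc.png',cv2.resize(a,None,fx=4.4,fy=4.4,interpolation=cv2.INTER_CUBIC))
cv2.imwrite('pics/tc.png',cv2.resize(b,None,fx=4,fy=4,interpolation=cv2.INTER_CUBIC))
E
```

```text
(no output)
```

View pics/sc.png

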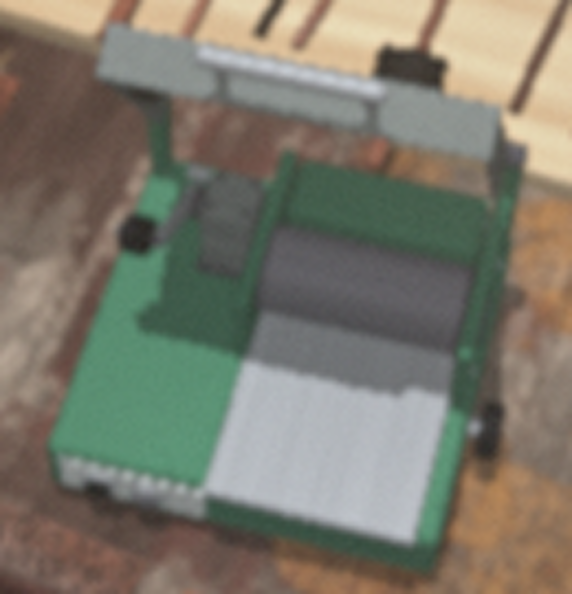

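View pics/tc.png

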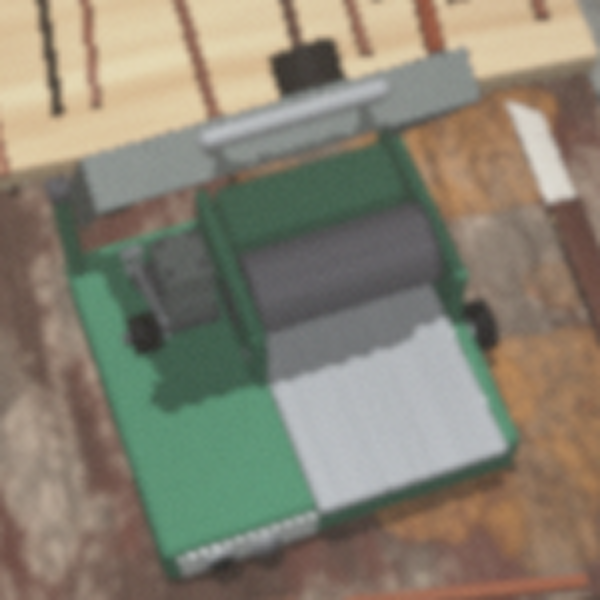

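The roller shows at (296,178) in scene and (286,198) in top. The handle runs from about (310,137) to (352,146) in scene and from (301,149) to (347,137) in top. I'll triangulate these.

```bash
cat > h.py <<'E'
import numpy as np
from scipy.optimize import least_squares
def load(n): return dict(np.load(n+'.npz'))
def ray(c,u,v):
    f=200/np.tan(np.radians(float(c['vfov'])/2)); P=c['pose']
    d=P[:3,:3]@np.array([(u-c['cx'])/f,-(v-c['cy'])/f,-1]); return P[:3,3],d/np.linalg.norm(d)
def proj(c,p):
    f=200/np.tan(np.radians(float(c['vfov'])/2)); q=np.linalg.inv(c['pose'])@np.append(p,1)
    return np.array([c['cx']+f*q[0]/-q[2],c['cy']-f*q[1]/-q[2]])
def tri(*rs):
    A=sum(np.eye(3)-np.outer(d,d) for o,d in rs); b=sum((np.eye(3)-np.outer(d,d))@o for o,d in rs)
    p=np.linalg.solve(A,b); return p,[np.linalg.norm(np.cross(p-o,d)) for o,d in rs]
E
cat > m.py <<'E'
from h import *
S,T=load('scene0'),load('top0')
s=lambda x,y:((x+.5)/4.4-.5+265,(y+.5)/4.4-.5+125)
t=lambda x,y:((x+.5)/4-.5+250,(y+.5)/4-.5+115)
pts={'roller':((137,234),(145,332)),'hL':((200,52),(205,136)),'hR':((382,92),(387,88)),
'bedFL':((207,490),(318,508)),'bedFR':((415,540),(508,450)),'castFL':((57,450),(172,553)),'frame_L':((105,50),(85,190)),'frame_R':((500,130),(472,72))}
for k,(a,b) in pts.items():
    p,e=tri(ray(S,*s(*a)),ray(T,*t(*b))); print(k,p.round(1),np.round(e,1))
# joint fit: x,y,yaw,hood
def model(q):
    x,y,w,a=q; c,sn=np.cos(w),np.sin(w); R=np.array([[c,-sn,0],[sn,c,0],[0,0,1]])
    b=a-np.radians(2.6); hx,hz=105-218*np.cos(b),140+218*np.sin(b)
    L={'roller':(54-75*np.cos(.6109),91,92+75*np.sin(.6109)),'hL':(hx,50,hz),'hR':(hx,-50,hz)}
    return {k:R@np.array(v)+[x,y,0] for k,v in L.items()}
def res(q):
    m=model(q); return np.concatenate([np.r_[proj(S,m[k])-s(*pts[k][0]),proj(T,m[k])-t(*pts[k][1])] for k in m])
r=least_squares(res,[450,50,0,1.1]); print(r.x,r.fun.round(1)); print(model(r.x))
E
python3 m.py
```

```text
roller [509.4  65.7 139.7] [0.1 0.1]
hL [505.9  21.3 325.5] [0.1 0.1]
hR [514.7 -72.3 325.8] [0.7 0.7]
bedFL [412.6 -17.7  51. ] [0.1 0.1]
bedFR [ 422.1 -142.    59.2] [1.4 1.4]
castFL [405.   75.9  48.4] [0.1 0.1]
frame_L [519.9  83.2 282.5] [1.5 1.5]
frame_R [ 542.7 -128.2  288.8] [1.2 1.2]
[ 5.28205535e+02 -2.38677678e+01  9.61123540e-02  1.03236093e+00] [ 0.4  0.2 -0.2  0.1 -0.8 -0.1 -1.7  0.5  1.5  0.8  0.8 -0.7]
{'roller': array([512.07217661,  65.99875872, 135.02036834]), 'hL': array([508.31347846,  24.44628276, 321.89188152]), 'hR': array([517.90992326, -75.09219345, 321.89188152])}
```

```bash
cat >> h.py <<'E'
from scipy.spatial.transform import Rotation as Ro
SX,SY,W=528.2,-23.9,0.096
def w2(p): return np.array([SX,SY,0])+Ro.from_euler('z',W).apply(p)   # sander -> world
def dirs(v): return Ro.from_euler('z',W).apply(v)
def rot(t,mode):
    z=np.array([np.cos(t),0,-np.sin(t)])
    y=np.array([0,1,0]) if mode=='flat' else np.array([np.sin(t),0,np.cos(t)])
    if mode=='flat2': y=np.array([0,-1,0])
    return Ro.from_matrix(np.stack([dirs(v) for v in (np.cross(y,z),y,z)],1))
def step(P,R,o=None):
    from plant import get_obs
    o=o or get_obs(); C=Ro.from_euler('xyz',o['tcp_rot'])
    d=C.inv().apply(np.array(P)-o['tool_pos'])/1000; r=(C.inv()*R).as_rotvec()
    print('to',np.round(P,1),'dp',d.round(4).tolist(),'rot',r.round(3).tolist(),'rows>=',np.ceil(max(np.linalg.norm(d)/.0625,np.degrees(np.linalg.norm(r))/10.7)))
E
python3 - <<'E'
from h import *
t=np.radians(30); R=rot(t,'flat'); X,Y,Z=R.as_matrix().T
roller=np.array([511,66,136.])
push=roller-X*21.5+Z*12+Y*4
print('push contact',push)
pre=push-X*15-Z*50+Y*110
step(pre,R); step(pre,rot(t,'flat2')); step(pre+[-0,60,80],R)
E
```

```text
push contact [531.66154546  72.00812729 148.61954618]
to [485.5 178.1 186.6] dp [-0.3538, -0.1474, 0.0396] rot [-0.295, -1.019, -0.508] rows>= 7.0
to [485.5 178.1 186.6] dp [-0.3538, -0.1474, 0.0396] rot [-1.316, 0.381, 2.277] rows>= 15.0
to [485.5 238.1 266.6] dp [-0.3269, -0.0939, -0.0404] rot [-0.295, -1.019, -0.508] rows>= 7.0
```

```bash
python3 -m pendant '{"dp":[[-0.04,-0.012,-0.005],[-0.08,-0.024,-0.01],[-0.12,-0.035,-0.015],[-0.165,-0.047,-0.02],[-0.21,-0.06,-0.025],[-0.25,-0.07,-0.03],[-0.29,-0.083,-0.035],[-0.327,-0.094,-0.04]],"rotation":[[-0.037,-0.127,-0.063],[-0.074,-0.255,-0.127],[-0.11,-0.38,-0.19],[-0.147,-0.51,-0.254],[-0.184,-0.637,-0.317],[-0.22,-0.764,-0.38],[-0.258,-0.89,-0.444],[-0.295,-1.019,-0.508]]}' 0
python3 - <<'E'
from h import *
from plant import get_obs
o=get_obs();print(o['joint_positions'].round(2),o['contact_force'].round(2))
t=np.radians(30); R=rot(t,'flat'); X,Y,Z=R.as_matrix().T
push=np.array([531.7,72,148.6])
step(push-X*15-Z*50+Y*110,R); step(push-X*12-Z*15,R); 
E
```

```text
time: 1.1
tool_pos: [490.0, 221.0, 322.8]
tcp_rot: [3.114, 0.945, -3.047]
contact_force: [9.9, 56.0, 9.3]
grip_width: 16.3
finger_force: 0.0
[ 0.42 -0.04  2.11 -1.    0.28 -0.4 ] [ 9.9  56.03  9.29]
to [485.5 178.1 186.6] dp [0.1154, -0.0443, 0.0717] rot [0.026, -0.102, -0.002] rows>= 3.0
to [524.7  71.3 166.5] dp [0.1147, -0.1552, 0.104] rot [0.026, -0.102, -0.002] rows>= 4.0
```

```bash
python3 -m pendant '{"dp":[[0,0,0],[0,0,0]],"rotation":[[0,0,0],[0,0,0]]}'
python3 - <<'E'
from plant import get_obs
o=get_obs();print(o['joint_positions'].round(3),o['contact_force'].round(2),o['moment'].round(2),o['dq'].round(3),o['tau'].round(1))
E
```

```text
time: 1.35
tool_pos: [489.3, 222.6, 321.7]
tcp_rot: [3.106, 0.943, -3.055]
contact_force: [0.1, 0.9, 0.0]
grip_width: 0.8
finger_force: 0.0
[ 0.423 -0.043  2.105 -0.996  0.282 -0.393] [0.06 0.94 0.05] [ 0.    0.58 -0.02] [ 0.039  0.014 -0.003  0.    -0.001 -0.002] [ -1.1 -23.6 -25.5  -1.   -1.4  -0.1]
```

```bash
python3 - <<'E'
from h import *
t=np.radians(48); R=rot(t,'flat'); X,Y,Z=R.as_matrix().T
push=np.array([511,66,136])-X*21.5+Z*10+Y*4
print(push); step(push-X*15-Z*40+Y*120,R)
E
```

```text
[533.18113118  72.15445733 142.95485978]
to [506.1 190.1 182.7] dp [0.1043, -0.0371, 0.0917] rot [0.028, 0.21, -0.003] rows>= 3.0
```

```bash
python3 -m pendant '{"dp":[[0.02,-0.01,0.02],[0.04,-0.02,0.04],[0.06,-0.03,0.06],[0.09,-0.037,0.08],[0.104,-0.037,0.092],[0.104,-0.037,0.092]],"rotation":[[0.007,0.05,0],[0.014,0.1,0],[0.02,0.15,0],[0.028,0.21,-0.003],[0.028,0.21,-0.003],[0.028,0.21,-0.003]]}'
python3 - <<'E'
from h import *
from plant import get_obs
o=get_obs();print(o['joint_positions'].round(3),o['contact_force'].round(2))
t=np.radians(48); R=rot(t,'flat'); X,Y,Z=R.as_matrix().T
push=np.array([533.2,72.2,143]); step(push-X*15-Z*40+Y*120,R); step(push-X*12-Z*15,R)
E
```

```text
time: 2.1
tool_pos: [502.8, 207.1, 200.1]
tcp_rot: [-3.105, 0.707, -3.039]
contact_force: [-0.4, 0.4, -0.0]
grip_width: 0.6
finger_force: 0.0
[ 0.372  0.173  2.097 -0.844  0.283 -0.538] [-0.39  0.35 -0.  ]
to [506.2 190.2 182.8] dp [0.01, -0.0167, 0.0149] rot [-0.032, -0.026, 0.005] rows>= 1.0
to [532.1  72.1 162.2] dp [0.0129, -0.1358, 0.0438] rot [-0.032, -0.026, 0.005] rows>= 3.0
```

```bash
cat >> h.py <<'E'
def rot2(t,az):   # az relative to sander, tool y horizontal
    z=np.array([np.cos(t)*np.cos(az),np.cos(t)*np.sin(az),-np.sin(t)]); y=np.array([-np.sin(az),np.cos(az),0])
    return Ro.from_matrix(np.stack([dirs(v) for v in (np.cross(y,z),y,z)],1))
ROLL=np.array([511,66,136.])
E
python3 - <<'E'
from h import *
R=rot2(np.radians(50),np.radians(-15)); X,Y,Z=R.as_matrix().T
tan=dirs([-.574,0,-.819])
tip=ROLL-12*tan-9.5*X+Y*2
print('contact tip',tip,'tan in tool',R.inv().apply(tan),'corner ahead',Z)
step(tip-20*tan-25*Z+60*Y,R);step(tip-15*tan,R)
E
```

```text
contact tip [525.3639911   67.43173462 151.93448229] tan in tool [ 0.95116982 -0.14856213  0.27100232] corner ahead [ 0.6339729  -0.10608619 -0.76604444]
to [530.8 130.4 187.5] dp [-0.0071, -0.0784, 0.0256] rot [0.137, 0.013, 0.204] rows>= 2.0
to [533.9  68.3 164.2] dp [0.0105, -0.1398, 0.0434] rot [0.137, 0.013, 0.204] rows>= 3.0
```

```bash
python3 -m pendant '{"dp":[[-0.002,-0.02,0.006],[-0.004,-0.04,0.013],[-0.006,-0.06,0.02],[-0.007,-0.078,0.0256],[-0.007,-0.078,0.0256]],"rotation":[[0.034,0.003,0.05],[0.068,0.006,0.1],[0.1,0.01,0.15],[0.137,0.013,0.204],[0.137,0.013,0.204]]}'
python3 - <<'E'
from h import *
from plant import get_obs
o=get_obs();print(o['joint_positions'].round(3),o['contact_force'].round(2))
R=rot2(np.radians(50),np.radians(-15)); X,Y,Z=R.as_matrix().T
tan=dirs([-.574,0,-.819]); tip=ROLL-12*tan-9.5*X+Y*2
step(tip-20*tan-25*Z+60*Y,R);step(tip-15*tan,R)
E
```

```text
time: 2.72
tool_pos: [531.7, 129.2, 189.6]
tcp_rot: [3.14, 0.701, 2.972]
contact_force: [0.7, 0.7, 0.8]
grip_width: 0.1
finger_force: 0.0
[ 0.251  0.209  2.082 -0.956  0.326 -0.312] [0.73 0.73 0.79]
to [530.8 130.4 187.5] dp [0.0022, 0.001, 0.0009] rot [-0.001, 0.003, -0.003] rows>= 1.0
to [533.9  68.3 164.2] dp [0.0068, -0.0597, 0.0273] rot [-0.001, 0.003, -0.003] rows>= 2.0
```

```bash
python3 - <<'E'
from h import *
R=rot2(np.radians(51),np.radians(-20)); X,Y,Z=R.as_matrix().T
tan=dirs([-.574,0,-.819]); tip=ROLL-12*tan-9.5*X+Y*2
print(tip,'tan in tool',R.inv().apply(tan)); step(tip-15*tan-8*Z,R)
E
```

```text
[525.50476814  66.74805359 151.80654371] tan in tool [ 0.93459316 -0.19631956  0.29703747]
to [529.2  68.8 170.3] dp [0.0065, -0.0599, 0.0196] rot [0.055, 0.02, 0.064] rows>= 2.0
```

```bash
python3 -m pendant '{"dp":[[0.001,-0.01,0.003],[0.002,-0.02,0.006],[0.003,-0.03,0.01],[0.0045,-0.04,0.0135],[0.0055,-0.05,0.017],[0.0065,-0.06,0.0196],[0.0065,-0.06,0.0196],[0.0065,-0.06,0.0196]],"rotation":[[0.01,0.003,0.01],[0.02,0.006,0.02],[0.03,0.01,0.03],[0.04,0.013,0.042],[0.055,0.02,0.064],[0.055,0.02,0.064],[0.055,0.02,0.064],[0.055,0.02,0.064]]}'
python3 - <<'E'
from h import *
from plant import get_obs,vision
import cv2
o=get_obs();print(o['joint_positions'].round(3),o['contact_force'].round(2),o['moment'].round(2))
R=rot2(np.radians(51),np.radians(-20)); X,Y,Z=R.as_matrix().T
tan=dirs([-.574,0,-.819]); tip=ROLL-12*tan-9.5*X+Y*2
step(tip-15*tan-8*Z,R); step(tip,R)
c=vision.capture('top');a=c['pixels'][115:265,250:400,::-1]
d=vision.capture('scene');b=d['pixels'][120:270,255:405,::-1]
np.savez('top1.npz',**c);np.savez('scene1.npz',**d)
cv2.imwrite('pics/v1.png',cv2.resize(np.hstack([b,a]),None,fx=2.6,fy=2.6,interpolation=cv2.INTER_CUBIC))
for k in(c,d): print(proj(k,o['tool_pos']),proj(k,ROLL))
E
```

```text
time: 3.72
tool_pos: [529.4, 68.6, 171.8]
tcp_rot: [-3.14, 0.679, 2.887]
contact_force: [-0.2, 0.0, 0.2]
grip_width: 0.6
finger_force: 0.0
[ 0.125  0.216  2.126 -0.996  0.283 -0.293] [-0.15  0.02  0.21] [ 0.11  0.36 -0.01]
to [529.2  68.8 170.3] dp [0.0011, 0.0002, 0.0011] rot [-0.002, -0.002, -0.001] rows>= 1.0
to [525.5  66.7 151.8] dp [0.0151, -0.0028, 0.0135] rot [-0.002, -0.002, -0.001] rows>= 1.0
[281.90490206 183.87889551] [285.73862144 197.87583439]
[297.35568448 164.0865364 ] [295.96505391 178.07159646]
```

View pics/v1.png

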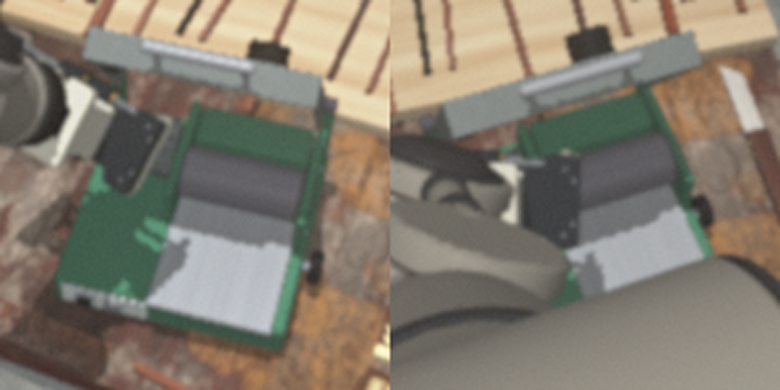

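The left half (scene) shows the gripper over the roller, in front of the open hood, which is unmoved with its handle at about (195,55). The right half (top) shows the arm hiding the roller. I'll close in with a slightly steeper tool.

```bash
python3 - <<'E'
from h import *
for t,az,k in((53,-20,-6),(54,-20,0),(56,-20,9),(58,-20,20)):
    R=rot2(np.radians(t),np.radians(az)); X,Y,Z=R.as_matrix().T
    a=np.radians(35-k/75*57.3) if k>0 else np.radians(35)
    tan=dirs([-np.sin(a),0,-np.cos(a)]); c=ROLL+dirs([75*(np.cos(.611)-np.cos(a)),0,75*(np.sin(a)-np.sin(.611))])
    tip=c-12*tan-9.5*X+Y*2+min(k,0)*tan+2*Z; print(t,k,end=' '); step(tip,R)
E
```

```text
53 -6 to [530.3  66.7 154.9] dp [0.0095, -0.0018, 0.0141] rot [-0.002, 0.033, -0.001] rows>= 1.0
54 0 to [526.9  66.4 149.8] dp [0.0152, -0.003, 0.0161] rot [-0.002, 0.051, -0.001] rows>= 1.0
56 9 to [521.1  65.8 142.6] dp [0.024, -0.005, 0.0183] rot [-0.002, 0.086, -0.001] rows>= 1.0
58 20 to [515.2  65.2 132.9] dp [0.0343, -0.0071, 0.0223] rot [-0.002, 0.12, -0.001] rows>= 1.0
```

```bash
python3 -m pendant '{"dp":[[0.001,0,0.004],[0.003,-0.001,0.008],[0.005,-0.001,0.012],[0.007,-0.0015,0.014],[0.0085,-0.0018,0.014],[0.0095,-0.0018,0.014],[0.0095,-0.0018,0.014],[0.0095,-0.0018,0.014]],"rotation":[[0,0.008,0],[0,0.016,0],[0,0.024,0],[0,0.033,0],[0,0.033,0],[0,0.033,0],[0,0.033,0],[0,0.033,0]]}'
cat > s.py <<'E'
from h import *
from plant import get_obs
o=get_obs();C=Ro.from_euler('xyz',o['tcp_rot'])
print('q',o['joint_positions'].round(3),'F',o['contact_force'].round(2),'Ftool',C.inv().apply(o['contact_force']).round(2),'t',np.degrees(np.arcsin(-C.as_matrix()[2,2])).round(1))
for t,az,k in((54,-20,0),(55,-20,4),(56,-20,9),(57,-20,15),(58,-20,20),(59,-20,26)):
    R=rot2(np.radians(t),np.radians(az)); X,Y,Z=R.as_matrix().T
    a=np.radians(35-k/75*57.3)
    tan=dirs([-np.sin(a),0,-np.cos(a)]); c=ROLL+dirs([75*(np.cos(.611)-np.cos(a)),0,75*(np.sin(a)-np.sin(.611))])
    tip=c-12*tan-9.5*X+Y*2+2*Z; print(t,k,end=' '); step(tip,R,o)
E
python3 s.py
```

```text
time: 4.82
tool_pos: [530.4, 68.3, 156.9]
tcp_rot: [-3.136, 0.644, 2.887]
contact_force: [0.7, 0.9, 0.1]
grip_width: 0.7
finger_force: 0.0
q [ 0.118  0.247  2.115 -0.931  0.283 -0.356] F [0.67 0.89 0.09] Ftool [-0.39  1.03  0.18] t 53.1
54 0 to [526.9  66.4 149.8] dp [0.0066, -0.0027, 0.004] rot [-0.007, 0.016, -0.001] rows>= 1.0
55 4 to [524.3  66.1 146.6] dp [0.0105, -0.0036, 0.005] rot [-0.007, 0.033, -0.001] rows>= 1.0
56 9 to [521.1  65.8 142.6] dp [0.0153, -0.0047, 0.0065] rot [-0.007, 0.051, -0.001] rows>= 1.0
57 15 to [517.7  65.4 137.4] dp [0.0209, -0.0059, 0.0087] rot [-0.007, 0.068, -0.001] rows>= 1.0
58 20 to [515.2  65.2 132.9] dp [0.0255, -0.0068, 0.0109] rot [-0.007, 0.086, -0.001] rows>= 1.0
59 26 to [512.6  64.9 127.3] dp [0.0309, -0.0077, 0.0139] rot [-0.007, 0.103, -0.001] rows>= 1.0
```

```bash
python3 -m pendant '{"dp":[[0.001,-0.0005,0.0005],[0.002,-0.001,0.001],[0.003,-0.0015,0.002],[0.004,-0.002,0.003],[0.005,-0.0025,0.0035],[0.006,-0.0027,0.004],[0.0066,-0.0027,0.004],[0.0066,-0.0027,0.004]],"rotation":[[0,0.004,0],[0,0.008,0],[0,0.012,0],[0,0.016,0],[0,0.016,0],[0,0.016,0],[0,0.016,0],[0,0.016,0]]}'
python3 s.py | head -3
```

```text
time: 5.82
tool_pos: [527.1, 67.1, 150.7]
tcp_rot: [-3.134, 0.627, 2.887]
contact_force: [0.6, -1.2, 0.5]
grip_width: 0.3
finger_force: 0.6
q [ 0.113  0.253  2.117 -0.9    0.282 -0.388] F [ 0.64 -1.18  0.47] Ftool [-1.02 -0.98  0.16] t 54.1
54 0 to [526.9  66.4 149.8] dp [0.0006, -0.0007, 0.0008] rot [-0.008, -0.001, -0.001] rows>= 1.0
55 4 to [524.3  66.1 146.6] dp [0.0045, -0.0017, 0.0018] rot [-0.008, 0.016, -0.001] rows>= 1.0
```

```bash
python3 -m pendant '{"dp":[[0.0007,-0.0002,0.0003],[0.0014,-0.0005,0.0006],[0.002,-0.0007,0.0008],[0.0026,-0.001,0.001],[0.0032,-0.0012,0.0013],[0.004,-0.0014,0.0016],[0.004,-0.0014,0.0016],[0.004,-0.0014,0.0016]],"rotation":[[0,0.004,0],[0,0.008,0],[0,0.012,0],[0,0.016,0],[0,0.016,0],[0,0.016,0],[0,0.016,0],[0,0.016,0]]}'
python3 s.py | head -4
```

```text
time: 6.82
tool_pos: [524.4, 66.3, 146.9]
tcp_rot: [-3.134, 0.611, 2.887]
contact_force: [0.7, 0.3, 1.3]
grip_width: 0.7
finger_force: 0.6
q [ 0.108  0.256  2.116 -0.847  0.285 -0.443] F [0.7  0.29 1.33] Ftool [-1.25  0.45 -0.75] t 55.0
54 0 to [526.9  66.4 149.8] dp [-0.0036, 0.0007, -0.001] rot [-0.008, -0.017, -0.001] rows>= 1.0
55 4 to [524.3  66.1 146.6] dp [0.0003, -0.0002, 0.0002] rot [-0.008, 0.0, -0.001] rows>= 1.0
56 9 to [521.1  65.8 142.6] dp [0.005, -0.0013, 0.0018] rot [-0.008, 0.017, -0.001] rows>= 1.0
```

```bash
python3 -m pendant '{"dp":[[0.0007,-0.0002,0.0003],[0.0014,-0.0004,0.0006],[0.002,-0.0006,0.0008],[0.0026,-0.0008,0.001],[0.0032,-0.001,0.0012],[0.004,-0.0012,0.0015],[0.004,-0.0012,0.0015],[0.004,-0.0012,0.0015]],"rotation":[[0,0.003,0],[0,0.006,0],[0,0.01,0],[0,0.014,0],[0,0.014,0],[0,0.014,0],[0,0.014,0],[0,0.014,0]]}'
python3 s.py | head -6
```

```text
time: 7.82
tool_pos: [522.3, 65.9, 143.9]
tcp_rot: [-3.135, 0.598, 2.887]
contact_force: [1.9, 1.8, 5.5]
grip_width: 0.4
finger_force: 2.8
q [ 0.104  0.258  2.116 -0.806  0.286 -0.485] F [1.95 1.77 5.49] Ftool [-4.28  2.18 -3.74] t 55.7
54 0 to [526.9  66.4 149.8] dp [-0.0069, 0.0016, -0.0024] rot [-0.008, -0.03, -0.001] rows>= 1.0
55 4 to [524.3  66.1 146.6] dp [-0.003, 0.0006, -0.0012] rot [-0.008, -0.013, -0.001] rows>= 1.0
56 9 to [521.1  65.8 142.6] dp [0.0017, -0.0004, 0.0005] rot [-0.008, 0.005, -0.001] rows>= 1.0
57 15 to [517.7  65.4 137.4] dp [0.0072, -0.0016, 0.003] rot [-0.008, 0.022, -0.001] rows>= 1.0
58 20 to [515.2  65.2 132.9] dp [0.0117, -0.0025, 0.0054] rot [-0.008, 0.04, -0.001] rows>= 1.0
```

```bash
python3 -m pendant '{"dp":[[0.0004,-0.0001,0.0002],[0.0008,-0.0002,0.0003],[0.0012,-0.0003,0.0005],[0.0015,-0.0003,0.0006],[0.0015,-0.0003,0.0006]],"rotation":[[0,0.001,0],[0,0.002,0],[0,0.004,0],[0,0.004,0],[0,0.004,0]]}'
python3 s.py | head -1
```

```text
time: 8.45
tool_pos: [521.1, 65.8, 142.4]
tcp_rot: [-3.134, 0.594, 2.887]
contact_force: [1.9, 2.1, 5.3]
grip_width: 0.8
finger_force: 2.6
q [ 0.103  0.26   2.117 -0.797  0.287 -0.494] F [1.86 2.07 5.27] Ftool [-4.01  2.45 -3.67] t 56.0
```

```bash
python3 -m pendant '{"dp":[[0.0004,-0.0001,0.0002],[0.0008,-0.0002,0.0003],[0.0012,-0.0003,0.0005],[0.0015,-0.0003,0.0006],[0.0015,-0.0003,0.0006]],"rotation":[[0,0.001,0],[0,0.002,0],[0,0.004,0],[0,0.004,0],[0,0.004,0]]}'
python3 s.py | head -1
```

```text
time: 9.07
tool_pos: [519.8, 65.5, 140.6]
tcp_rot: [-3.134, 0.589, 2.887]
contact_force: [2.2, 1.9, 4.4]
grip_width: 0.5
finger_force: 2.3
q [ 0.102  0.261  2.119 -0.789  0.287 -0.502] F [2.18 1.91 4.43] Ftool [-3.81  2.38 -2.8 ] t 56.3
```

```bash
python3 -m pendant '{"dp":[[0.0004,-0.0001,0.0002],[0.0008,-0.0002,0.0003],[0.0012,-0.0003,0.0005],[0.0015,-0.0003,0.0006],[0.0015,-0.0003,0.0006]],"rotation":[[0,0.001,0],[0,0.002,0],[0,0.004,0],[0,0.004,0],[0,0.004,0]]}'
python3 s.py | head -1
```

```text
time: 9.7
tool_pos: [518.8, 65.5, 139.3]
tcp_rot: [-3.134, 0.585, 2.887]
contact_force: [0.2, 0.6, 3.9]
grip_width: 0.6
finger_force: 2.1
q [ 0.101  0.262  2.119 -0.781  0.287 -0.511] F [0.17 0.57 3.86] Ftool [-2.15  0.57 -3.21] t 56.5
```

```bash
python3 -m pendant '{"dp":[[0.0004,-0.0001,0.0002],[0.0008,-0.0002,0.0003],[0.001,-0.0002,0.0004],[0.001,-0.0002,0.0004]],"rotation":[[0,0.001,0],[0,0.002,0],[0,0.003,0],[0,0.003,0]]}'
python3 s.py | head -1
python3 -m pendant '{"dp":[[0,0,0]],"rotation":[[0,0,0]]}'
```

```text
time: 10.2
tool_pos: [518.2, 65.4, 138.5]
tcp_rot: [-3.134, 0.582, 2.887]
contact_force: [0.5, 1.2, 4.2]
grip_width: 0.9
finger_force: 2.0
q [ 0.1    0.263  2.12  -0.773  0.287 -0.518] F [0.46 1.18 4.16] Ftool [-2.41  1.23 -3.4 ] t 56.7
time: 10.32
tool_pos: [518.2, 65.4, 138.5]
tcp_rot: [-3.134, 0.582, 2.887]
contact_force: [1.5, 1.0, 2.9]
grip_width: 0.2
finger_force: 2.0
```

```bash
python3 -m pendant '{"dp":[[0.0004,-0.0001,0.0002],[0.0008,-0.0002,0.0003],[0.0012,-0.0003,0.0005],[0.0012,-0.0003,0.0005]],"rotation":[[0,0.001,0],[0,0.002,0],[0,0.003,0],[0,0.003,0]]}'
python3 -m pendant '{"dp":[[0,0,0]],"rotation":[[0,0,0]]}' | grep force
python3 -m pendant '{"dp":[[0,0,0]],"rotation":[[0,0,0]]}'| grep force
```

```text
time: 10.82
tool_pos: [517.4, 65.3, 137.4]
tcp_rot: [-3.134, 0.579, 2.887]
contact_force: [0.3, 0.7, 2.8]
grip_width: 0.3
finger_force: 1.8
contact_force: [1.1, 0.5, 3.2]
finger_force: 1.8
contact_force: [0.5, 0.7, 3.8]
finger_force: 1.7
```

```bash
python3 -m pendant '{"dp":[[0.0004,-0.0001,0.0002],[0.0008,-0.0002,0.0003],[0.0012,-0.0003,0.0005],[0.0012,-0.0003,0.0005]],"rotation":[[0,0.001,0],[0,0.002,0],[0,0.003,0],[0,0.003,0]]}'
python3 -m pendant '{"dp":[[0,0,0]],"rotation":[[0,0,0]]}' | grep force
python3 -m pendant '{"dp":[[0,0,0]],"rotation":[[0,0,0]]}'| grep force
```

```text
time: 11.58
tool_pos: [516.6, 65.2, 136.3]
tcp_rot: [-3.134, 0.576, 2.887]
contact_force: [-0.1, 0.4, 3.5]
grip_width: 0.2
finger_force: 1.7
contact_force: [0.7, 1.1, 3.8]
finger_force: 1.7
contact_force: [1.7, 1.1, 3.0]
finger_force: 1.7
```

```bash
python3 -m pendant '{"dp":[[0.0004,-0.0001,0.0002],[0.0008,-0.0002,0.0003],[0.0008,-0.0002,0.0003]],"rotation":[[0,0.001,0],[0,0.002,0],[0,0.002,0]]}'
python3 -m pendant '{"dp":[[0,0,0]],"rotation":[[0,0,0]]}' | grep force
python3 -m pendant '{"dp":[[0,0,0]],"rotation":[[0,0,0]]}'| grep force
```

```text
time: 12.2
tool_pos: [516.2, 65.2, 135.7]
tcp_rot: [-3.134, 0.574, 2.887]
contact_force: [2.5, 0.2, 2.9]
grip_width: 0.1
finger_force: 1.6
contact_force: [0.3, 0.4, 3.5]
finger_force: 1.6
contact_force: [1.2, -0.0, 3.2]
finger_force: 1.6
```

```bash
for i in 1; do python3 -m pendant '{"dp":[[0.0004,-0.0001,0.0002],[0.0008,-0.0002,0.0003],[0.001,-0.0002,0.0004],[0.001,-0.0002,0.0004]],"rotation":[[0,0.001,0],[0,0.002,0],[0,0.002,0],[0,0.002,0]]}'; done
python3 -m pendant '{"dp":[[0,0,0],[0,0,0]],"rotation":[[0,0,0],[0,0,0]]}' | grep force; python3 s.py
```

```text
time: 12.95
tool_pos: [515.5, 65.1, 134.8]
tcp_rot: [-3.134, 0.572, 2.887]
contact_force: [1.3, 0.2, 3.2]
grip_width: 0.2
finger_force: 1.6
contact_force: [-0.1, 0.6, 3.0]
finger_force: 1.5
q [ 0.097  0.266  2.123 -0.756  0.286 -0.535] F [-0.07  0.56  3.03] Ftool [-1.46  0.51 -2.66] t 57.2
54 0 to [526.9  66.4 149.8] dp [-0.0172, 0.004, -0.0068] rot [-0.009, -0.057, -0.001] rows>= 1.0
55 4 to [524.3  66.1 146.6] dp [-0.0134, 0.0031, -0.0055] rot [-0.009, -0.039, -0.001] rows>= 1.0
56 9 to [521.1  65.8 142.6] dp [-0.0087, 0.002, -0.0037] rot [-0.009, -0.022, -0.001] rows>= 1.0
57 15 to [517.7  65.4 137.4] dp [-0.0032, 0.0009, -0.0011] rot [-0.009, -0.004, -0.001] rows>= 1.0
58 20 to [515.2  65.2 132.9] dp [0.0012, -0.0, 0.0014] rot [-0.009, 0.013, -0.002] rows>= 1.0
59 26 to [512.6  64.9 127.3] dp [0.0063, -0.0009, 0.0048] rot [-0.009, 0.031, -0.002] rows>= 1.0
```

```bash
python3 -m pendant '{"dp":[[0.0004,-0.0001,0.0002],[0.0007,-0.0002,0.0003],[0.0007,-0.0002,0.0003]],"rotation":[[0,0.001,0],[0,0.002,0],[0,0.002,0]]}' | egrep 'pos|force'
python3 -m pendant '{"dp":[[0.0004,-0.0001,0.0002],[0.0007,-0.0002,0.0003],[0.0007,-0.0002,0.0003]],"rotation":[[0,0.001,0],[0,0.002,0],[0,0.002,0]]}' | egrep 'pos|force'
python3 -m pendant '{"dp":[[0,0,0]],"rotation":[[0,0,0]]}'| grep force
```

```text
tool_pos: [515.0, 65.0, 134.1]
contact_force: [1.3, 0.3, 2.4]
finger_force: 1.5
tool_pos: [514.5, 65.0, 133.5]
contact_force: [1.5, 0.7, 2.0]
finger_force: 1.4
contact_force: [0.6, 1.4, 1.9]
finger_force: 1.4
```

```bash
python3 -m pendant '{"dp":[[0.0004,-0.0001,0.0002],[0.0007,-0.0002,0.0003],[0.0007,-0.0002,0.0003]],"rotation":[[0,0.001,0],[0,0.002,0],[0,0.002,0]]}' | egrep 'pos|force'
python3 - <<'E'
from h import *
from plant import vision
import cv2
d=vision.capture('scene');b=d['pixels'][140:220,265:345,::-1]
a=cv2.imread('pics/scene0.png')[140:220,265:345]
cv2.imwrite('pics/v2.png',cv2.resize(np.hstack([a,b]),None,fx=5,fy=5,interpolation=cv2.INTER_CUBIC))
E
```

```text
tool_pos: [514.1, 64.9, 132.9]
contact_force: [0.7, 0.8, 3.1]
finger_force: 1.4
```

View pics/v2.png

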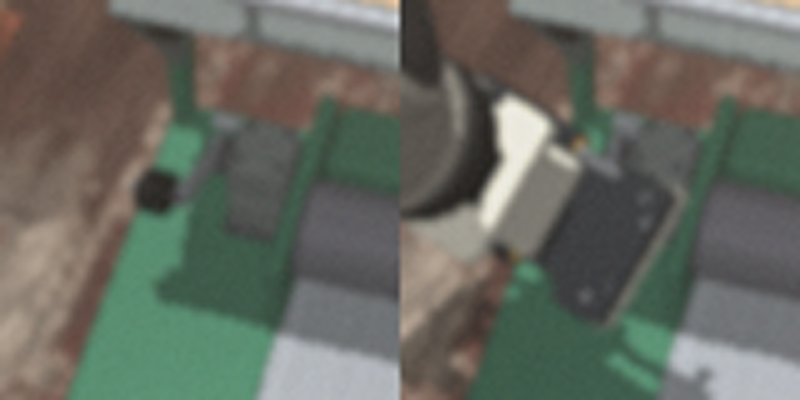

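The gripper hides the roller in this view, and the hood is unmoved. I'll go on by feel in small steps.

```bash
python3 -m pendant '{"dp":[[0.0004,-0.0001,0.0002],[0.0007,-0.0001,0.0004],[0.0007,-0.0001,0.0004]],"rotation":[[0,0.001,0],[0,0.002,0],[0,0.002,0]]}' | egrep 'pos|force'
python3 -m pendant '{"dp":[[0,0,0]],"rotation":[[0,0,0]]}'| egrep 'pos|force'
```

```text
tool_pos: [513.8, 64.9, 132.3]
contact_force: [0.4, -0.2, 3.8]
finger_force: 1.7
tool_pos: [513.8, 64.9, 132.3]
contact_force: [1.6, -0.6, 2.5]
finger_force: 1.7
```

```bash
python3 -m pendant '{"dp":[[0.0004,-0.0001,0.0002],[0.0007,-0.0001,0.0004],[0.0007,-0.0001,0.0004]],"rotation":[[0,0.001,0],[0,0.002,0],[0,0.002,0]]}' | egrep 'pos|force'
python3 -m pendant '{"dp":[[0,0,0]],"rotation":[[0,0,0]]}'| egrep 'pos|force'
```

```text
tool_pos: [513.5, 64.9, 131.6]
contact_force: [1.9, 1.0, 3.8]
finger_force: 2.1
tool_pos: [513.5, 64.9, 131.6]
contact_force: [1.8, 0.9, 4.8]
finger_force: 2.2
```

```bash
python3 -m pendant '{"dp":[[-0.0007,0.0002,-0.0003],[-0.0014,0.0003,-0.0007],[-0.0021,0.0005,-0.001],[-0.0028,0.0006,-0.0013],[-0.0028,0.0006,-0.0013]],"rotation":[[0,-0.002,0],[0,-0.004,0],[0,-0.006,0],[0,-0.008,0],[0,-0.008,0]]}' | egrep 'time|pos|force'
python3 -m pendant '{"dp":[[-0.001,0.0002,-0.0004],[-0.002,0.0004,-0.0008],[-0.003,0.0006,-0.0012],[-0.004,0.0009,-0.0016],[-0.004,0.0009,-0.0016]],"rotation":[[0,-0.003,0],[0,-0.006,0],[0,-0.009,0],[0,-0.012,0],[0,-0.012,0]]}' | egrep 'time|pos|force'
python3 -m pendant '{"dp":[[-0.001,0.0002,-0.0004],[-0.002,0.0004,-0.0008],[-0.003,0.0006,-0.0012],[-0.0035,0.0008,-0.0014],[-0.0035,0.0008,-0.0014]],"rotation":[[0,-0.003,0],[0,-0.006,0],[0,-0.009,0],[0,-0.012,0],[0,-0.012,0]]}' | egrep 'time|pos|force'; python3 s.py
```

```text
time: 16.12
tool_pos: [515.1, 65.1, 134.1]
contact_force: [-0.1, 0.5, 1.2]
finger_force: 1.2
time: 16.75
tool_pos: [518.1, 65.4, 137.9]
contact_force: [1.0, 0.5, 3.5]
finger_force: 1.9
time: 17.38
tool_pos: [520.3, 65.6, 140.9]
contact_force: [1.5, 0.5, 5.0]
finger_force: 2.3
q [ 0.103  0.261  2.122 -0.815  0.282 -0.475] F [1.5  0.54 4.97] Ftool [-3.87  0.88 -3.39] t 55.9
54 0 to [526.9  66.4 149.8] dp [-0.0101, 0.0024, -0.0039] rot [-0.008, -0.034, -0.001] rows>= 1.0
55 4 to [524.3  66.1 146.6] dp [-0.0063, 0.0015, -0.0027] rot [-0.008, -0.016, -0.001] rows>= 1.0
56 9 to [521.1  65.8 142.6] dp [-0.0016, 0.0004, -0.0009] rot [-0.008, 0.001, -0.001] rows>= 1.0
57 15 to [517.7  65.4 137.4] dp [0.0039, -0.0008, 0.0015] rot [-0.008, 0.018, -0.001] rows>= 1.0
58 20 to [515.2  65.2 132.9] dp [0.0084, -0.0017, 0.0039] rot [-0.008, 0.036, -0.001] rows>= 1.0
59 26 to [512.6  64.9 127.3] dp [0.0136, -0.0026, 0.0072] rot [-0.008, 0.053, -0.001] rows>= 1.0
```

The force law repeats in reverse, so the click did happen. Now I'll release the arm and back out.

```bash
python3 -m pendant '{"dp":[[-0.002,0.0004,-0.0008],[-0.004,0.0008,-0.0016],[-0.006,0.0013,-0.0024],[-0.009,0.002,-0.0036],[-0.013,0.0026,-0.006],[-0.017,0.003,-0.011],[-0.021,0.003,-0.016],[-0.021,0.003,-0.016]],"rotation":[[0,-0.006,0],[0,-0.012,0],[0,-0.018,0],[0,-0.024,0],[0,-0.03,0],[0,-0.036,0],[0,-0.04,0],[0,-0.04,0]]}' | egrep 'time|pos|force'
python3 - <<'E'
from h import *
# handle world for hood angle a, grasp pose
for a in (1.032,):
    b=a-np.radians(2.6); H=w2([105-218*np.cos(b),0,140+218*np.sin(b)]); print('handle',H)
from plant import get_obs
o=get_obs();print(o['joint_positions'].round(2))
for t in (60,80):
  for m in ('v',):
    R=rot(np.radians(t),m); Z=R.as_matrix()[:,2]
    step(H+19*Z-90*Z,R)
    R2=R*Ro.from_euler('z',np.pi); step(H+19*Z-90*Z,R2)
E
```

```text
time: 18.38
tool_pos: [529.2, 66.4, 166.3]
contact_force: [-0.1, 0.5, 0.3]
finger_force: 0.0
handle [513.04066268 -25.3597836  321.84849946]
[ 0.11  0.23  2.1  -0.81  0.31 -0.48]
to [477.7 -28.8 383.3] dp [-0.1079, -0.1065, -0.1893] rot [-0.068, 0.233, 1.27] rows>= 7.0
to [477.7 -28.8 383.3] dp [-0.1079, -0.1065, -0.1893] rot [-0.252, -0.074, -1.857] rows>= 11.0
to [500.8 -26.5 391.8] dp [-0.1304, -0.0985, -0.1832] rot [0.231, 0.451, 1.213] rows>= 8.0
to [500.8 -26.5 391.8] dp [-0.1304, -0.0985, -0.1832] rot [-0.493, 0.253, -1.863] rows>= 11.0
```

```bash
python3 -m pendant '{"dp":[[-0.002,0.01,-0.03],[-0.002,0.025,-0.06],[-0.002,0.04,-0.09],[-0.002,0.055,-0.12],[0,0.07,-0.15],[0,0.07,-0.15]],"rotation":[[0,0,0],[0,0.02,0],[0,0.05,0],[0,0.1,0],[0,0.15,0],[0,0.15,0]]}' 0.045
python3 - <<'E'
from h import *
from plant import get_obs
o=get_obs();print(o['joint_positions'].round(2),o['contact_force'].round(1))
H=np.array([512,-25.4,323.5]); R=rot(np.radians(80),'v'); Z=R.as_matrix()[:,2]
step([440,20,420],R); step(H+10*Z-100*Z,R); step(H+10*Z,R)
E
```

```text
time: 19.12
tool_pos: [462.0, 158.7, 288.2]
tcp_rot: [-3.137, 0.487, 2.886]
contact_force: [-0.4, 0.4, -0.3]
grip_width: 44.6
finger_force: 0.0
[ 0.35  0.04  1.84 -0.36  0.89 -0.79] [-0.4  0.4 -0.3]
to [440  20 420] dp [-0.0739, -0.1402, -0.1094] rot [0.143, 0.321, 1.222] rows>= 7.0
to [496.4 -26.9 412.1] dp [-0.1289, -0.1712, -0.0712] rot [0.143, 0.321, 1.222] rows>= 7.0
to [513.7 -25.2 313.7] dp [-0.0972, -0.1648, 0.0234] rot [0.143, 0.321, 1.222] rows>= 7.0
```

```bash
python3 -m pendant '{"dp":[[-0.01,-0.005,-0.03],[-0.02,-0.02,-0.06],[-0.03,-0.04,-0.09],[-0.04,-0.07,-0.105],[-0.055,-0.1,-0.109],[-0.065,-0.125,-0.109],[-0.074,-0.14,-0.109],[-0.074,-0.14,-0.109]],"rotation":[[0.02,0.04,0.15],[0.04,0.08,0.31],[0.055,0.12,0.46],[0.07,0.16,0.61],[0.09,0.2,0.76],[0.11,0.245,0.93],[0.127,0.285,1.08],[0.143,0.321,1.222]]}' 0.045
python3 - <<'E'
from h import *
from plant import get_obs,vision
import cv2
o=get_obs();print(o['joint_positions'].round(2),o['contact_force'].round(1))
H=np.array([512,-25.4,323.5]); R=rot(np.radians(80),'v'); Z=R.as_matrix()[:,2]
step(H+10*Z-60*Z,R); step(H+10*Z,R)
d=vision.capture('scene');np.savez('scene2.npz',**d);b=d['pixels'][110:230,260:400,::-1]
c=vision.capture('top');np.savez('top2.npz',**c);a=c['pixels'][110:230,250:390,::-1]
cv2.imwrite('pics/v3.png',cv2.resize(np.hstack([b,a]),None,fx=2.8,fy=2.8,interpolation=cv2.INTER_CUBIC))
E
```

```text
time: 20.12
tool_pos: [440.2, 17.1, 416.4]
tcp_rot: [2.974, 0.0, 1.656]
contact_force: [-0.3, 0.2, 0.0]
grip_width: 44.7
finger_force: 0.0
[-0.17 -0.    1.45  0.04  1.53 -0.25] [-0.3  0.2  0. ]
to [503.4 -26.2 372.7] dp [-0.0486, 0.0511, 0.053] rot [-0.007, 0.002, -0.01] rows>= 2.0
to [513.7 -25.2 313.7] dp [-0.0485, 0.0515, 0.113] rot [-0.007, 0.002, -0.01] rows>= 3.0
```

View pics/v3.png

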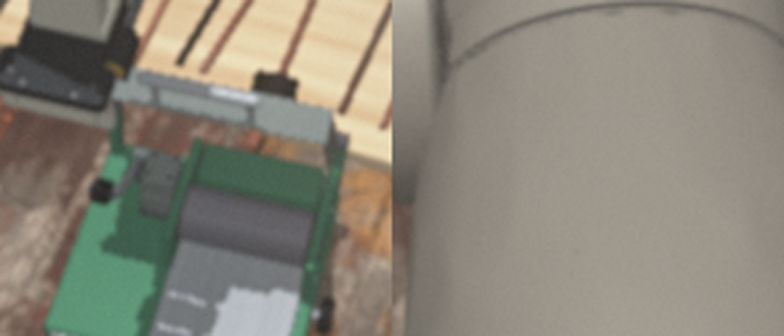

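The roller is back at rest and the hood still stands open. The handle is at about (197,85) in this crop. I'll go over it and down.

```bash
python3 -m pendant '{"dp":[[-0.016,0.017,0.0],[-0.032,0.034,0.02],[-0.0486,0.0511,0.04],[-0.0486,0.0511,0.053],[-0.0486,0.0513,0.075],[-0.0485,0.0515,0.095],[-0.0485,0.0515,0.113],[-0.0485,0.0515,0.113]],"rotation":[[0,0,0],[-0.007,0,-0.01],[-0.007,0.002,-0.01],[-0.007,0.002,-0.01],[-0.007,0.002,-0.01],[-0.007,0.002,-0.01],[-0.007,0.002,-0.01],[-0.007,0.002,-0.01]]}' 0.045
python3 - <<'E'
from h import *
from plant import get_obs,vision
import cv2
o=get_obs();print(o['joint_positions'].round(2),o['contact_force'].round(1))
d=vision.capture('scene');b=d['pixels'][100:200,260:400,::-1]
for p in (o['tool_pos'],[512,-25.4,323.5]): print((proj(d,p)-[260,100])*4)
cv2.imwrite('pics/v4.png',cv2.resize(b,None,fx=4,fy=4,interpolation=cv2.INTER_CUBIC))
E
```

```text
time: 21.22
tool_pos: [512.8, -21.9, 313.8]
tcp_rot: [2.968, 0.001, 1.677]
contact_force: [0.1, -0.1, 0.3]
grip_width: 45.0
finger_force: 0.0
[-0.23  0.16  1.54  0.06  1.28 -0.35] [ 0.1 -0.1  0.3]
[277.30432841 173.04433999]
[283.00719717 164.68196248]
```

View pics/v4.png

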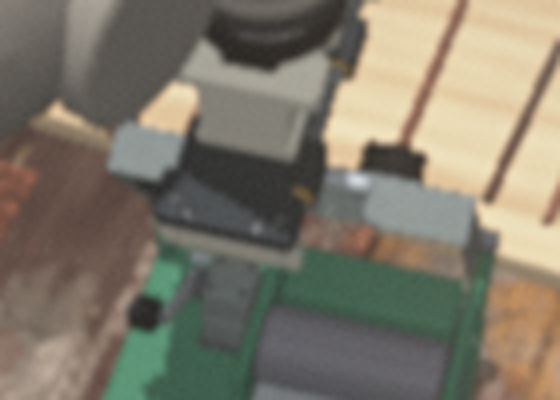

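The gripper straddles the middle of the handle, whose right end shows at about (355,182). Now I'll close on it.

```bash
python3 -m pendant '{"dp":[[0,0,0],[0,0,0],[0,0,0],[0,0,0],[0,0,0],[0,0,0]],"rotation":[[0,0,0],[0,0,0],[0,0,0],[0,0,0],[0,0,0],[0,0,0]]}' 0
cat > a.py <<'E'
from h import *
from plant import get_obs
import sys
o=get_obs(); C=Ro.from_euler('xyz',o['tcp_rot']); Z=C.as_matrix()[:,2]
H=w2([105,0,140]); xs=dirs([1,0,0])
bar=o['tool_pos']-10*Z; r=np.array([(bar-H)@xs,(bar-H)[2]]); rad=np.hypot(*r); b=np.arctan2(r[1],-r[0])
print('bar',bar.round(1),'radius',rad.round(1),'hood est',round(b+.0454,3),'q',o['joint_positions'].round(2))
out=[]
for i in range(1,9):
    bb=b-float(sys.argv[1])*i/8; tgt=H+dirs([-rad*np.cos(bb),0,rad*np.sin(bb)]); tgt+=(bar-(H+dirs([-rad*np.cos(b),0,rad*np.sin(b)])))
    out.append((C.inv().apply(tgt-bar)/1000).round(4).tolist())
print(out)
E
python3 a.py 0.5
```

```text
time: 22.02
tool_pos: [514.1, -22.7, 315.5]
tcp_rot: [2.964, 0.001, 1.675]
contact_force: [-1.1, -0.7, 1.1]
grip_width: 9.9
finger_force: 30.0
bar [512.3 -22.8 325.3] radius 221.2 hood est 1.039 q [-0.23  0.16  1.53  0.06  1.28 -0.35]
[[0.0001, -0.0126, 0.0058], [0.0002, -0.0247, 0.0123], [0.0003, -0.0365, 0.0196], [0.0004, -0.0477, 0.0276], [0.0005, -0.0585, 0.0363], [0.0006, -0.0686, 0.0457], [0.0006, -0.0782, 0.0557], [0.0007, -0.0871, 0.0662]]
```

```bash
python3 -m pendant '{"dp":[[0,-0.0125,0.0058],[0,-0.0245,0.0122],[0,-0.036,0.0194],[0,-0.047,0.0273],[0,-0.058,0.036],[0,-0.068,0.0452],[0,-0.077,0.055],[0,-0.086,0.0655]],"rotation":[[0,0,0],[0,0,0],[0,0,0],[0,0,0],[0,0,0],[0,0,0],[0,0,0],[0,0,0]]}' 0
python3 -m pendant '{"dp":[[0,0,0],[0,0,0]],"rotation":[[0,0,0],[0,0,0]]}'
python3 a.py 0.3
```

```text
time: 23.02
tool_pos: [442.1, -30.6, 235.6]
tcp_rot: [2.962, 0.002, 1.675]
contact_force: [7.7, -1.8, -2.0]
grip_width: 9.8
finger_force: 30.0
time: 23.28
tool_pos: [441.1, -30.7, 234.0]
tcp_rot: [2.966, 0.001, 1.675]
contact_force: [6.8, -3.6, -9.2]
grip_width: 10.3
finger_force: 30.0
bar [439.4 -30.9 243.8] radius 220.1 hood est 0.537 q [-0.29  0.08  1.86  0.08  1.04 -0.43]
[[0.0, -0.005, 0.0066], [0.0001, -0.0097, 0.0133], [0.0001, -0.0142, 0.0203], [0.0001, -0.0184, 0.0274], [0.0002, -0.0223, 0.0346], [0.0002, -0.026, 0.042], [0.0002, -0.0294, 0.0496], [0.0002, -0.0325, 0.0572]]
```

```bash
python3 -m pendant '{"dp":[[0,-0.0047,0.0067],[0,-0.0092,0.0135],[0,-0.0136,0.0206],[0,-0.0176,0.0277],[0,-0.0214,0.035],[0,-0.025,0.0424],[0,-0.028,0.05],[0,-0.031,0.0575]],"rotation":[[0,0,0],[0,0,0],[0,0,0],[0,0,0],[0,0,0],[0,0,0],[0,0,0],[0,0,0]]}' 0
python3 -m pendant '{"dp":[[0,0,0],[0,0,0]],"rotation":[[0,0,0],[0,0,0]]}'
python3 a.py 0.24
```

```text
time: 24.28
tool_pos: [421.3, -32.6, 173.5]
tcp_rot: [2.964, 0.002, 1.675]
contact_force: [2.3, -3.8, 6.4]
grip_width: 9.9
finger_force: 30.0
time: 24.52
tool_pos: [421.1, -32.6, 172.9]
tcp_rot: [2.965, 0.001, 1.675]
contact_force: [6.2, -4.9, -4.4]
grip_width: 10.0
finger_force: 30.0
bar [419.4 -32.7 182.8] radius 218.4 hood est 0.242 q [-0.31  0.12  2.    0.09  0.86 -0.47]
[[0.0, -0.0023, 0.0061], [0.0, -0.0044, 0.0123], [0.0, -0.0063, 0.0186], [0.0001, -0.0081, 0.0249], [0.0001, -0.0096, 0.0313], [0.0001, -0.011, 0.0377], [0.0001, -0.0122, 0.0441], [0.0001, -0.0131, 0.0506]]
```

```bash
python3 -m pendant '{"dp":[[0,-0.0015,0.005],[0,-0.003,0.01],[0,-0.0045,0.015],[0,-0.006,0.0205],[0,-0.0075,0.026],[0,-0.0088,0.0315],[0,-0.01,0.037],[0,-0.0108,0.042]],"rotation":[[0,0,0],[0,0,0],[0,0,0],[0,0,0],[0,0,0],[0,0,0],[0,0,0],[0,0,0]]}' 0
python3 -m pendant '{"dp":[[0,0,0],[0,0,0]],"rotation":[[0,0,0],[0,0,0]]}'
python3 a.py 0.05
```

```text
time: 25.52
tool_pos: [418.4, -32.8, 130.4]
tcp_rot: [2.963, 0.001, 1.675]
contact_force: [2.0, -3.2, 6.2]
grip_width: 10.2
finger_force: 30.0
time: 25.78
tool_pos: [418.4, -32.8, 130.0]
tcp_rot: [2.964, 0.001, 1.675]
contact_force: [4.8, -3.0, -3.7]
grip_width: 10.1
finger_force: 30.0
bar [416.6 -33.  139.9] radius 216.9 hood est 0.045 q [-0.32  0.18  2.08  0.11  0.72 -0.5 ]
[[0.0, -0.0002, 0.0013], [0.0, -0.0005, 0.0027], [0.0, -0.0007, 0.004], [0.0, -0.0009, 0.0053], [0.0, -0.0011, 0.0067], [0.0, -0.0013, 0.008], [0.0, -0.0015, 0.0094], [0.0, -0.0016, 0.0107]]
```

```bash
python3 -m pendant '{"dp":[[0,-0.0002,0.001],[0,-0.0004,0.002],[0,-0.0006,0.0035],[0,-0.0008,0.005],[0,-0.001,0.0065],[0,-0.0012,0.008],[0,-0.0012,0.008],[0,-0.0012,0.008]],"rotation":[[0,0,0],[0,0,0],[0,0,0],[0,0,0],[0,0,0],[0,0,0],[0,0,0],[0,0,0]]}' 0
python3 a.py 0.05 | head -1
```

```text
time: 26.78
tool_pos: [418.8, -32.8, 124.8]
tcp_rot: [2.961, 0.002, 1.675]
contact_force: [-10.5, -1.5, 35.7]
grip_width: 9.9
finger_force: 30.0
bar [417.  -33.  134.6] radius 216.6 hood est 0.02 q [-0.32  0.19  2.08  0.11  0.7  -0.5 ]
```

```bash
python3 -m pendant '{"dp":[[0,0,0.001],[0,-0.0002,0.002],[0,-0.0003,0.003],[0,-0.0003,0.003]],"rotation":[[0,0,0],[0,0,0],[0,0,0],[0,0,0]]}' 0
python3 a.py 0.05 | head -1
```

```text
time: 27.28
tool_pos: [419.3, -32.8, 122.1]
tcp_rot: [2.96, 0.002, 1.675]
contact_force: [-11.9, -1.6, 40.4]
grip_width: 10.3
finger_force: 30.0
bar [417.5 -33.  132. ] radius 216.2 hood est 0.008 q [-0.32  0.2   2.09  0.11  0.69 -0.5 ]
```

```bash
python3 -m pendant '{"dp":[[0,0,0],[0,0,0],[0,0,0],[0,0,0]],"rotation":[[0,0,0],[0,0,0],[0,0,0],[0,0,0]]}' 0.019
```

```text
time: 27.78
tool_pos: [417.9, -32.5, 118.7]
tcp_rot: [2.966, 0.0, 1.675]
contact_force: [-0.2, 0.3, -0.5]
grip_width: 19.1
finger_force: 0.0
```

```bash
python3 -m pendant '{"dp":[[0,0,-0.003],[0,0,-0.008],[0,0,-0.015],[0,0,-0.025],[0,0,-0.05],[0,0,-0.08],[0,0,-0.12],[0,0,-0.16]],"rotation":[[0,0,0],[0,0,0],[0,0,0],[0,0,0],[0,0,0],[0,0,0],[0,0,0],[0,0,0]]}' 0.019
python3 -m pendant '{"dp":[[0,0.05,-0.03],[0.05,0.05,-0.06],[0.1,0.05,-0.09],[0.15,0.05,-0.12],[0.2,0.05,-0.14],[0.25,0.05,-0.14],[0.25,0.05,-0.14]],"rotation":[[0,0,0],[0,0,0],[0,0,0],[0,0,0],[0,0,0],[0,0,0],[0,0,0]]}' 0.019
python3 - <<'E'
from h import *
from plant import vision
import cv2
d=vision.capture('scene');np.savez('scene3.npz',**d);b=d['pixels'][125:260,255:395,::-1]
c=vision.capture('top');np.savez('top3.npz',**c);a=c['pixels'][115:250,255:395,::-1]
cv2.imwrite('pics/v5.png',cv2.resize(np.hstack([b,a]),None,fx=2.8,fy=2.8,interpolation=cv2.INTER_CUBIC))
for a in (0,.05,.1):
    H=[w2([105-218*np.cos(a-.0454),y,140+218*np.sin(a-.0454)]) for y in(50,-50)]
    print(a,[((proj(d,h)-[255,125])*2.8).round(1) for h in H],[((proj(c,h)-[255,115])*2.8+[392,0]).round(1) for h in H])
E
```

```text
time: 28.78
tool_pos: [389.7, -35.5, 278.7]
tcp_rot: [2.964, 0.001, 1.675]
contact_force: [0.6, -0.0, -0.2]
grip_width: 19.3
finger_force: 0.0
time: 29.65
tool_pos: [387.4, 218.4, 423.7]
tcp_rot: [2.964, 0.0, 1.68]
contact_force: [0.7, -0.5, -1.0]
grip_width: 19.3
finger_force: 0.0
0 [array([122.4, 256.5]), array([232.6, 285.2])] [array([562.6, 327.9]), array([677.4, 292.6])]
0.05 [array([121.9, 250.4]), array([232.9, 279.2])] [array([562.5, 322.7]), array([678.6, 287.1])]
0.1 [array([121.5, 243.5]), array([233.5, 272.5])] [array([562.3, 316.8]), array([679.6, 280.9])]
```

View pics/v5.png

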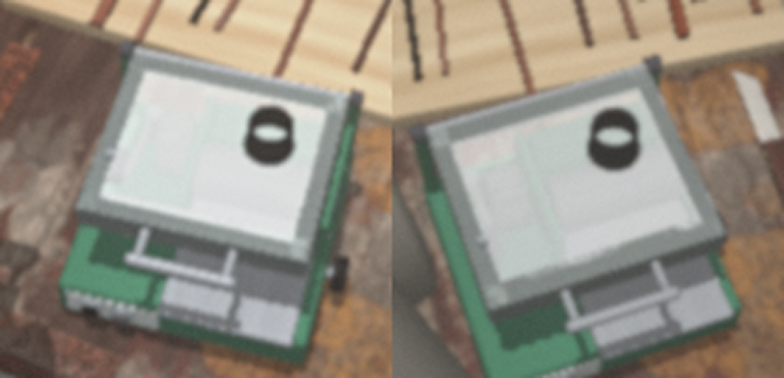

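Both views show the hood shut. The handle's middle is at about (182,270) in the left half and (623,309) in the right, which matches the 0 rad prediction. Nothing else has moved, so I'll hand in.

```bash
python3 -c "
from plant import workorder
print(workorder.close_job())"
```

```text
the job is handed in; nothing more can be done
None
```

The job is handed in, with no verdict returned: with the hood open I pushed the roller arm down by feel through its click and let it spring back, going about 1 mm past where the force starts to rise again (possibly the end stop; about 5 N there, about 6 N at most), then shut the hood gently by its handle and let go; pictures show it shut, but the switch contact itself can't be seen.

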